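# Load the dry block and shut its lid

## Task

Take the red-capped microtube from the blue rack and seat it fully in the middle well of the dry block. Then push the open lid over past upright and let it swing down by its own weight, and finally press gently on the round black pad on the lid until the lid drops home into its catch. Do not slam the lid or lean on the unit with more than 20 N, and leave the other two tubes, the bottle and the dish where they are.

Things in the scene. Friction and masses are not known exactly. Their poses are not given: they have to be found in the camera images.
- dry_block: Dry block unit fixed on the worktop: white housing 120 (x) x 130 (y) x 60 high, aluminium block flush in its flat top, three wells in a row along y at 30 mm pitch. Origin: centre of the underside; -x is its front, the lid's hinge is at the back (+x). Two hinge ears at the back (y = +-45) reach 90 high. A steel roller catch, 44 wide, stands 26 mm out from the middle of the front, top at height 81.
- well (a point): Mouth of the middle well, on its axis, flush with the block's top at height 60, 12 mm in front of the unit's centre. The well is 13 mm wide (2 mm chamfer) and 31.5 mm deep. The cap of a seated tube rests on the mouth or sinks up to 2 mm into it, so the tube's origin then lies 29 to 31.5 mm below this point.
- hinge_mid (a point): Middle of the lid's hinge line, 84 mm above the worktop; the hinge runs along the unit's y axis.
- lid (a joint): Angle of the blue lid, rad: 0 nominally shut (level), 1.57 upright, 2.05 leaning back on its open stop. About 0.2 kg; it falls back open above about 1.7 and falls shut, slowed by a hinge damper, below about 1.4. It first comes to rest on the catch's spring roller, ajar at 0.04 to 0.10. Home is one hard stop, set differently on every unit, at -0.03 to 0.03: feel for the snap.
- lid_edge (a point): Middle of the lid's free edge, on its outer face, 118 mm from the hinge line. The lid is a 4 mm plate 126 wide, its outer face 4 mm outside the plane through the hinge line, with 18 mm skirts on the inner side at the front and sides.
- lid_pad (a point): Centre of the top of the round black press pad (20 mm wide, 2 mm high) on the lid's outer face, 100 mm from the hinge line. From the ajar rest, 5 to 12 N down on the pad pushes the lid past the roller; it then snaps ahead on its own onto a hard stop, about 7 mm at the pad below the ajar rest, and the force on the finger drops.
- tube_rack_blue: Blue microtube rack, 52 (x) x 100 (y) x 32 high, fixed; origin: centre of the underside. The tubes stand in its middle row, along y.
- red_tube: Microtube with red cap, 42 tall; body 10.4 wide and 30 long, cap 12.6 wide and 13 high on top of it. Origin: centre of its underside, z up along it. In the rack its cap stands from 32 to 45 mm above the worktop. 12 g.
- yellow_tube: The same tube with a yellow cap, in the rack: leave it.
- green_tube: The same tube with a green cap, in the rack: leave it.
- bottle: White square bottle with ochre cap, 38 wide, 88 tall, origin under its centre: leave it.
- dish: Closed petri dish, 91 across, 15 high, origin under its centre: leave it.

How it is judged (in metres and radians):
On the way, in this order (a step that is already met when the one before it is completed fails the run):
1. the red-capped tube is seated in the middle well and released, the lid still open (horizontal distance between red_tube and well below 0.006 m and z of red_tube in the frame of well below -0.0265 m and contact force between each of the arm, the fingers and red_tube below 0.1 N and value of joint lid above 1.7 rad), for 0.2 s.
2. the lid, pushed past upright, swings down with the robot off it (value of joint lid between 0.3 and 1 rad and velocity of joint lid below -0.1 rad/s and contact force between each of the arm, the fingers and dry_block below 0.1 N), for 0.06 s.
At the end, for the whole second after the job is handed in: The lid is held shut by the catch (angle below 0.036 rad) and at rest, with the red-capped tube standing in the middle well (within 6 mm of its axis, its foot at least 26.5 mm below the block's top, within 0.2 rad of upright) (value of joint lid below 0.036 rad and velocity of joint lid above -0.05 rad/s and horizontal distance between red_tube and well below 0.006 m and z of red_tube in the frame of well below -0.0265 m and angle between red_tube's own z axis and vertical below 0.2 rad); the robot touches nothing.
It fails at once if the robot presses on the dry block or its lid with more than 20 N (contact force between any of the arm, the fingers and dry_block above 20 N).
It fails at once if the lid is slammed (faster than 3.5 rad/s while it is still open by more than 0.2 rad) (value of joint lid above 0.2 rad and velocity of joint lid below -3.5 rad/s).
It fails at once if another tube is moved by more than 10 mm (distance of any of yellow_tube, green_tube from where it was at the start of the episode above 0.01 m).
It fails at once if the bottle or the dish is moved by more than 15 mm (distance of any of bottle, dish from where it was at the start of the episode above 0.015 m).
It also fails if it takes over 67 s, if anything falls off the work surface, if the arm or the gripper's body presses on something with over 40 N, if the wrist force passes 120 N, or if a joint passes its speed limit or range.

## Robot

A 7-joint arm with a two-finger parallel gripper is mounted at the origin on a cart in front of the work surface, level with it; the furniture and walls round the work are solid. World frame = base frame: x ahead of the robot, y to its left, z up, the work surface at z = 0. Lengths are in mm, angles in rad, forces in N, time in s.
With the tool pointing down it reaches from about 425 to 875 mm from the base axis. Payload 9.9 kg.
Tool frame: the origin (TCP) lies at the very end of the fingers, on their centre line; the grasp point (between the pads) lies bot.grasp_offset behind it (bot.grasp_offset is the distance from the TCP to the grasp point, in mm); z points along the fingers, y is the line along which they close (so a half turn about z gives the same grasp; the last joint's range is limited). The gripper opens to 85 mm and grips with 20 to 120 N. Pads are 22 mm wide; open, the fingers measure 114 mm over their backs; the gripper's body (76 mm by 85 mm) begins 54 mm behind the grasp point. The pads swing forward as they close: fully open they stand 13 mm farther back than shut.
Start: joints at [-1.274, 0.576, 0.025, 1.437, -0.015, 1.129, -0.057], TCP at [250.866, 626.654, 231.289] pointing down, gripper open.
Joint ranges: [-2.76, 2.76], [-0.34, 2.15], [-1.52, 1.57], [0.19, 2.46], [-1.09, 4.23], [0.17, 1.99], [-2.82, 2.82]. Speed limits (rad/s): [2.22, 2.22, 3.01, 3.01, 3.14, 3.14, 3.14].

## Interface

Orientations are given as a rotation vector (axis times angle).
In Python, from workcell import get_state, imaging, hand_in, bot gives the robot as it stands. The module is installed in compiled form; this text tells all that it offers.
- The arm moves only by the tool drive_tool, never from a script. Its argument "motion" is a list of rows, each a list of 7 numbers: the closure, from 0 (fully open) to 1 (shut), then the shift along the tool's x, y, z in m, then the turn, a rotation vector about the tool's x, y, z in degrees. A call has 1 to 12 rows; each row is the pose to reach, as a shift and turn from the pose commanded when the call began, along the tool's axes at that moment; what a row does not reach only later rows make up. A row lasts 1/8 s, in which the tool goes at most 62.5 mm and 10.7 degrees, less where a joint would pass 70% of its speed; a pose out of reach is approached as far as the arm can. A call with a gripper value outside its range is refused whole. The fingers move at their own pace and stop on an object; "force" is the grip in N (left out, the last holds). Time passes only in rows, so rows that repeat a pose let the fingers close. It gives the time, the measured TCP pose, the force, the opening and the grip force at its end, in the units of the state.
- get_state(): the state, without advancing time (a new reading comes with each control period).
- imaging.snapshot(name): name is "side" or "top"; returns (picture, depth): 384x512x3 uint8, blue, green, red; 384x512 float32, mm along the optical axis (not along the pixel's ray), 0 where there is no reading.
- imaging.calibration(name): a dict with "mtx" (3x3 intrinsics, pixels), "dist_coeffs" ([k1, k2, p1, p2, k3] as OpenCV has them; the pictures are not rectified), "R" (3x3) and "t" (3): a world point X has camera coordinates R X + t. Camera axes: x right, y down, z forward; pixel columns grow to the right and rows downward; lengths in mm; the calibration is good to about 2 mm. A picture is of the moment at which its call begins. calibration takes no time and is no camera call.
- hand_in(): hands the job in; it is judged then, once.
Trained networks look in the newest picture that a camera, given by its name, has taken for a name from the list of things; names that differ only in an ending like _2 or _b are one class to them, and where a whole thing is asked for, a point or a joint stands for the part that bears it (a point fixed in the world has none). Each returns a list of dicts, best first, with "score" (0 to 1); they miss things now and then, are a little off and sometimes report something else, mostly with a low value. They report only what shows in the picture. A call takes as long as a camera call.
- imaging.regions_of(camera, target): "pixels" (384x512 bool, what is visible of it).
- imaging.tip_of(camera, target): "location" ([x, y, z] in mm, in world coordinates, good to about 4 mm: a listed point, or the origin of a listed thing).
The state is a dict: "clock": time; "joint_pos": joint angles; "qd": joint speeds; "joint_efforts": joint torques, N m; "tool_pos": TCP position; "tool_rot": TCP orientation; "wrist_force": force on the tool from outside, world axes, zero at the start; "wrist_torque": the same for the moment, N m; "opening": finger opening in mm; "finger_force": force on a finger pad.
Only numpy, scipy, OpenCV 4.12 (cv2) and the standard library are available. Lean on these libraries where they do the work, as an engineer would, in place of code of your own. Each camera call takes 0.05 s, during which the arm holds its last target. There are 200 camera calls.

## Working session

There is one attempt and no reset: what is moved stays moved. The work goes in short steps, Python scripts to look and compute and a tool call to move; the robot and the scene stay as the last step left them, time stands still between calls to the robot, and variables do not carry over. Pictures are saved under pics/ and viewed, at most 10 in all, crops included, and the job is handed in when it is done.

Besides the shell and the picture viewer there is one more tool, called after "Call:" by a JSON object that holds its "name" and its "arguments". drive_tool: Moves the arm, as the interface text tells. Its arguments: {"type":"object","properties":{"motion":{"type":"array"},"force":{"type":"number"}},"required":["motion"]}

```bash
mkdir -p pics; cat > h.py <<'E'
import numpy as np, cv2
from scipy.spatial.transform import Rotation as Ro
from workcell import get_state, imaging, hand_in, bot
np.set_printoptions(precision=1,suppress=True)
def cloud(cam,depth,mask):
    c=imaging.calibration(cam); v,u=np.nonzero(mask&(depth>0))
    n=cv2.undistortPoints(np.stack([u,v],1).astype(float)[:,None],np.array(c["mtx"]),np.array(c["dist_coeffs"]))[:,0]
    z=depth[v,u][:,None]; P=np.hstack([n,np.ones((len(n),1))])*z
    return (P-np.array(c["t"]))@np.array(c["R"])
def st():
    s=get_state(); print(s["clock"],np.array(s["tool_pos"]),np.round(s["tool_rot"],3),"F",np.array(s["wrist_force"]),s["opening"],s["finger_force"])
    print("axes(cols x y z)\n",np.round(Ro.from_rotvec(s["tool_rot"]).as_matrix(),3)); return s
E
python3 - <<'E'
from h import *
s=st(); print(bot.grasp_offset)
I=[]
for c in("side","top"):
    p,d=imaging.snapshot(c); I.append(p)
    np.savez(f"{c}.npz",p=p,d=d)
    cal=imaging.calibration(c); print(c,"campos",-np.array(cal["R"]).T@np.array(cal["t"]))
    for t in["dry_block","well","hinge_mid","lid_edge","lid_pad","tube_rack_blue","red_tube","yellow_tube","green_tube","bottle","dish"]:
        r=imaging.tip_of(c,t); print(c,t,[(np.array(q["location"]),round(q["score"],2)) for q in r[:2]])
cv2.imwrite("pics/a.png",cv2.resize(np.vstack(I),(448,600*448//448)) if 0 else np.vstack(I)[::1])
cv2.imwrite("pics/s.png",I[0]);cv2.imwrite("pics/t.png",I[1])
E
```

```text
0.0 [250.7 626.2 230.5] [-0.6 -3.1  0. ] F [-0.7 -1.1  0.7] 85.46708885678434 0.0
axes(cols x y z)
 [[-0.9  0.4 -0. ]
 [ 0.4  0.9 -0. ]
 [-0.  -0.  -1. ]]
18.700000000000003
side campos [ 448.1 -865.6  403.5]
side dry_block [(array([498.8,  27.4,  -4.2]), 0.81)]
side well [(array([489.2,  26.8,  61.4]), 0.88), (array([499.6,  26.6,  -1.8]), 0.18)]
side hinge_mid [(array([552.5,  23.5,  82.3]), 0.65)]
side lid_edge []
side lid_pad [(array([606.5,  27.9, 172. ]), 0.67)]
side tube_rack_blue [(array([ 541.6, -230.3,    0.4]), 0.79)]
side red_tube [(array([489.9,  31.6,  62.4]), 0.61), (array([ 526. , -193.3,    2.2]), 0.41)]
side yellow_tube []
side green_tube [(array([ 536.2, -219.1,    2.1]), 0.38)]
side bottle [(array([ 357.1, -107.4,   -2.1]), 0.94)]
side dish [(array([701.1, -96. ,  -1. ]), 0.63)]
top campos [ 397.7  -66.7 1032.5]
top dry_block [(array([498.9,  29.6,   1.3]), 0.82)]
top well [(array([485.7,  31.1,  59.3]), 0.76)]
top hinge_mid [(array([557.5,  23.4,  84.9]), 0.82)]
top lid_edge [(array([613.9,  21. , 185.5]), 0.58), (array([ 357.5, -109.6,    0.5]), 0.27)]
top lid_pad [(array([609.1,  24.2, 170.6]), 0.67)]
top tube_rack_blue [(array([ 538.6, -229.8,   -1.2]), 0.58), (array([ 535.6, -221.3,    3.8]), 0.32)]
top red_tube [(array([ 524.3, -196.7,    0.2]), 0.52)]
top yellow_tube [(array([ 553.6, -265.7,    1.9]), 0.56)]
top green_tube [(array([ 536.3, -217.8,    3.3]), 0.58)]
top bottle [(array([ 356.5, -109.1,   -0.9]), 0.7), (array([ 524. , -195.1,    0.7]), 0.27)]
top dish [(array([700.7, -97. ,   1. ]), 0.88)]
```

View pics/s.png

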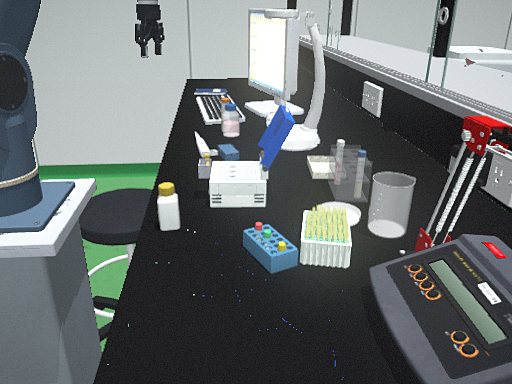

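View pics/t.png

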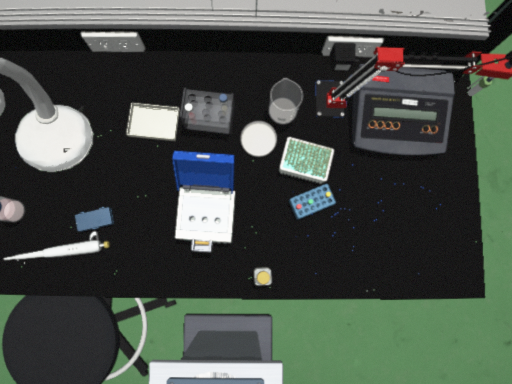

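```bash
python3 - <<'E'
from h import *
S=get_state(); print(np.round(Ro.from_rotvec(S["tool_rot"]).as_matrix(),4))
z=np.load("top.npz");hsv=cv2.cvtColor(z["p"],cv2.COLOR_BGR2HSV);P=cloud("top",z["d"],np.ones((384,512),bool))
ok=(z["d"]>0).ravel();H=hsv.reshape(-1,3)[ok].astype(int);
def sel(m): return P[m]
sat=(H[:,1]>120)&(H[:,2]>60)
inr=(abs(P[:,0]-540)<60)&(abs(P[:,1]+230)<80)
for n,m in dict(red=(H[:,0]<8)|(H[:,0]>172),yel=(H[:,0]>20)&(H[:,0]<35),grn=(H[:,0]>40)&(H[:,0]<85)).items():
    q=P[m&sat&inr]; t=q[q[:,2]>40]; print(n,len(q),len(t), t.mean(0) if len(t) else q.mean(0) if len(q) else 0, (t.min(0),t.max(0)) if len(t) else 0)
# block top
m=(abs(P[:,2]-60)<4)&(abs(P[:,0]-495)<90)&(abs(P[:,1]-28)<90); q=P[m]; r=cv2.minAreaRect(q[:,:2].astype(np.float32)); print("top",len(q),r,np.median(q[:,2]))
m=(abs(P[:,2]-30)<4)&(abs(P[:,0]-540)<60)&(abs(P[:,1]+230)<80); print("rack",cv2.minAreaRect(P[m][:,:2].astype(np.float32)))
E
```

```text
[[-0.9  0.4 -0. ]
 [ 0.4  0.9 -0. ]
 [ 0.  -0.  -1. ]]
red 7 6 [ 522.3 -193.4   42.7] (array([ 521. , -195.7,   40.2]), array([ 523.7, -191.3,   45.5]))
yel 12 11 [ 553.3 -265.4   43.8] (array([ 550.7, -268.8,   41.5]), array([ 556.3, -261.2,   46.9]))
grn 0 0 0 0
top 2500 ((486.8326721191406, 27.956199645996094), (130.42913818359375, 145.6957244873047), 86.6317138671875) 58.83004838099953
rack ((554.081298828125, -224.3264617919922), (84.01079559326172, 98.78588104248047), 24.286191940307617)
```

Side picture: red cap at about (258,225), green (267,232), yellow (282,245), block at (238,183) with its lid leaning back. Top picture: red (299,206), green (311,201), yellow (328,194), wells at (192–217,219), and the path over to them is clear.

```bash
cat >> h.py <<'E'
def plan(target,yaw_y):
    """shift (m) & turn (deg) to a tool-down pose with finger line at yaw_y deg (mod 180)"""
    s=get_state(); R0=Ro.from_rotvec(s["tool_rot"]); best=None
    for a in (yaw_y,yaw_y+180):
        a=np.radians(a); y=np.array([np.cos(a),np.sin(a),0]); z=np.array([0,0,-1.]); R=Ro.from_matrix(np.stack([np.cross(y,z),y,z],1))
        t=(R0.inv()*R).as_rotvec(degrees=True)
        if best is None or np.linalg.norm(t)<np.linalg.norm(best): best=t
    sh=R0.inv().apply(np.array(target)-s["tool_pos"])/1000
    print("target",target,"shift",[round(float(v),4) for v in sh],"turn",[round(float(v),2) for v in best],"q7",round(float(s["joint_pos"][6]),2))
E
python3 - <<'E'
from h import *
plan([523.5,-194.5,120],23.3)
z=np.load("top.npz");imaging.snapshot("top")
d=z["d"]
for t in["red_tube","yellow_tube","green_tube","tube_rack_blue"]:
    for r in imaging.regions_of("top",t)[:1]:
        q=cloud("top",d,r["pixels"]); k=q[q[:,2]>q[:,2].max()-8]
        print(t,round(r["score"],2),len(q),np.median(q,0),cv2.minAreaRect(q[:,:2].astype(np.float32)))
    r=imaging.tip_of("top",t); print([(np.array(x["location"]),round(x["score"],2)) for x in r[:2]])
E
```

```text
target [523.5, -194.5, 120] shift [-0.5583, -0.661, 0.1113] turn [-0.0, 0.0, 44.88] q7 -0.06
[(array([ 520.4, -195.3,   -1.2]), 0.53)]
[(array([ 556.9, -267.5,    2.5]), 0.36)]
[(array([ 534.1, -220.8,    4.6]), 0.44)]
tube_rack_blue 0.7 870 [ 539.6 -226.5   30. ] ((541.8484497070312, -229.2468719482422), (57.66886520385742, 97.8838882446289), 24.24722671508789)
[(array([ 541.7, -228.6,    1.8]), 0.59)]
```

Call:
{"name": "drive_tool", "arguments": {"motion": [[0.2, -0.05, -0.06, 0, 0, 0, 4], [0.4, -0.1, -0.12, 0.01, 0, 0, 8], [0.5, -0.14, -0.165, 0.01, 0, 0, 12], [0.5, -0.18, -0.21, 0.02, 0, 0, 16], [0.5, -0.22, -0.26, 0.02, 0, 0, 20], [0.5, -0.26, -0.305, 0.02, 0, 0, 24], [0.5, -0.3, -0.355, 0.03, 0, 0, 28], [0.5, -0.34, -0.4, 0.03, 0, 0, 32], [0.5, -0.38, -0.45, 0.03, 0, 0, 36], [0.5, -0.42, -0.495, 0.04, 0, 0, 40], [0.5, -0.46, -0.545, 0.05, 0, 0, 44.9], [0.5, -0.5, -0.59, 0.06, 0, 0, 44.9]], "force": 30}}

```text
clock: 3.15
tool_pos: [487.8, -83.5, 175.6]
tool_rot: [1.728, 2.623, 0.001]
wrist_force: [0.9, 1.0, 0.1]
opening: 42.7
finger_force: 0.0
```

```bash
python3 -c "
from h import *
st();plan([523.3,-195,80],23.5)"
```

```text
3.15 [487.8 -83.5 175.6] [1.7 2.6 0. ] F [0.9 1.  0.1] 42.69498691661533 0.0
axes(cols x y z)
 [[-0.4  0.9  0. ]
 [ 0.9  0.4  0. ]
 [-0.   0.  -1. ]]
target [523.3, -195, 80] shift [-0.1164, -0.0115, 0.0957] turn [0.06, 0.02, -0.26] q7 0.69
```

Call:
{"name": "drive_tool", "arguments": {"motion": [[0.5, -0.05, -0.005, 0.03, 0, 0, 0], [0.5, -0.1, -0.01, 0.06, 0, 0, 0], [0.5, -0.116, -0.0115, 0.09, 0, 0, 0], [0.6, -0.116, -0.0115, 0.096, 0, 0, 0], [0.6, -0.116, -0.0115, 0.096, 0, 0, 0]]}}

```text
clock: 3.78
tool_pos: [522.2, -191.8, 79.7]
tool_rot: [-1.726, -2.624, -0.001]
wrist_force: [-0.0, 0.3, 1.0]
opening: 34.1
finger_force: 0.0
```

```bash
python3 - <<'E'
from h import *
st();plan([523.3,-195,36],23.5)
I=[]
for c,(u,v) in dict(side=(262,232),top=(305,200)).items():
    p,d=imaging.snapshot(c); I.append(cv2.resize(p[v-45:v+45,u-40:u+40],(400,450),interpolation=cv2.INTER_CUBIC))
    print([(np.array(r["location"]),round(r["score"],2)) for r in imaging.tip_of(c,"red_tube")[:2]])
cv2.imwrite("pics/b.png",np.hstack(I))
E
```

```text
3.775 [ 522.2 -191.8   79.7] [-1.7 -2.6 -0. ] F [-0.   0.3  1. ] 34.086262000023886 0.0
axes(cols x y z)
 [[-0.4  0.9 -0. ]
 [ 0.9  0.4  0. ]
 [ 0.  -0.  -1. ]]
target [523.3, -195, 36] shift [-0.0034, -0.0003, 0.0437] turn [-0.01, -0.05, -0.18] q7 0.95
[(array([488.8,  29.2,  59.1]), 0.58), (array([ 524. , -195.6,    2.7]), 0.48)]
[(array([614.2,  19.9, 184.3]), 0.44)]
```

View pics/b.png

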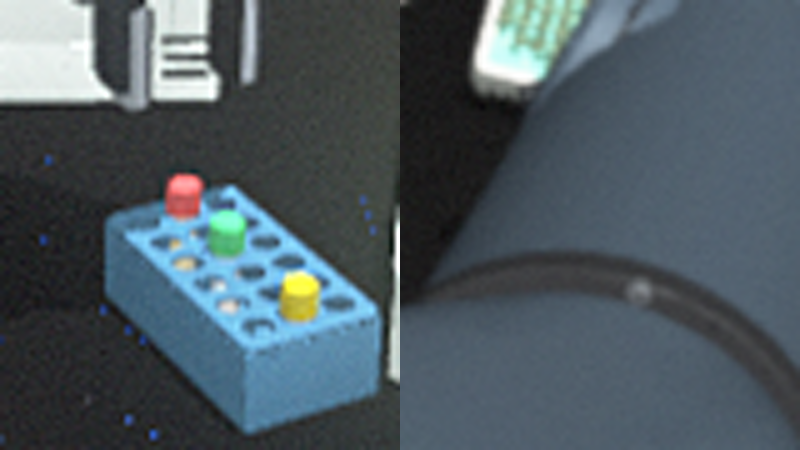

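The fingers (crop x 130 and 245) straddle the red cap (185,195), while the top view is blocked by the arm. Next I go down and grip.

Call:
{"name": "drive_tool", "arguments": {"motion": [[0.6, -0.003, 0, 0.02, 0, 0, 0], [0.6, -0.003, 0, 0.035, 0, 0, 0], [0.6, -0.003, 0, 0.044, 0, 0, 0], [0.6, -0.003, 0, 0.044, 0, 0, 0], [0.9, -0.003, 0, 0.044, 0, 0, 0], [1, -0.003, 0, 0.044, 0, 0, 0], [1, -0.003, 0, 0.044, 0, 0, 0], [1, -0.003, 0, 0.044, 0, 0, 0]], "force": 30}}

```text
clock: 4.97
tool_pos: [523.8, -195.7, 35.9]
tool_rot: [1.727, 2.623, 0.0]
wrist_force: [0.2, -0.2, 2.4]
opening: 10.6
finger_force: 29.3
```

Call:
{"name": "drive_tool", "arguments": {"motion": [[1, 0, 0, -0.02, 0, 0, 0], [1, 0, 0, -0.05, 0, 0, 0], [1, 0, 0, -0.09, 0, 0, 0], [1, 0, 0, -0.12, 0, 0, 0], [1, 0, 0, -0.12, 0, 0, 0]]}}

```text
clock: 5.6
tool_pos: [524.6, -196.1, 157.7]
tool_rot: [1.725, 2.621, 0.002]
wrist_force: [-0.1, 0.2, -0.6]
opening: 10.4
finger_force: 29.6
```

```bash
python3 - <<'E'
from h import *
s=st()
p,d=imaging.snapshot("side"); cal=imaging.calibration("side")
uv=cv2.projectPoints(np.array([s["tool_pos"]]),cv2.Rodrigues(np.array(cal["R"]))[0],np.array(cal["t"]),np.array(cal["mtx"]),np.array(cal["dist_coeffs"]))[0].ravel();print(uv)
print([(np.array(r["location"]),round(r["score"],2)) for r in imaging.tip_of("side","red_tube")[:2]])
u,v=uv.astype(int); cv2.imwrite("pics/c.png",cv2.resize(p[v-40:v+50,u-40:u+40],(480,540),interpolation=cv2.INTER_CUBIC))
plan([487,29.2,155],90-4)
plan([487,29.2,155],-4)
E
```

```text
5.6 [ 524.6 -196.1  157.7] [1.7 2.6 0. ] F [-0.1  0.2 -0.6] 10.41756669005407 29.567269384860992
axes(cols x y z)
 [[-0.4  0.9  0. ]
 [ 0.9  0.4 -0. ]
 [-0.   0.  -1. ]]
[260.  163.6]
[(array([ 528.3, -195.4,  123.7]), 0.63), (array([ 533.1, -220.8,    3.3]), 0.59)]
target [487, 29.2, 155] shift [0.2206, 0.0554, 0.0003] turn [0.01, -0.01, -62.71] q7 0.91
target [487, 29.2, 155] shift [0.2206, 0.0554, 0.0003] turn [-0.0, -0.01, 27.29] q7 0.91
```

View pics/c.png

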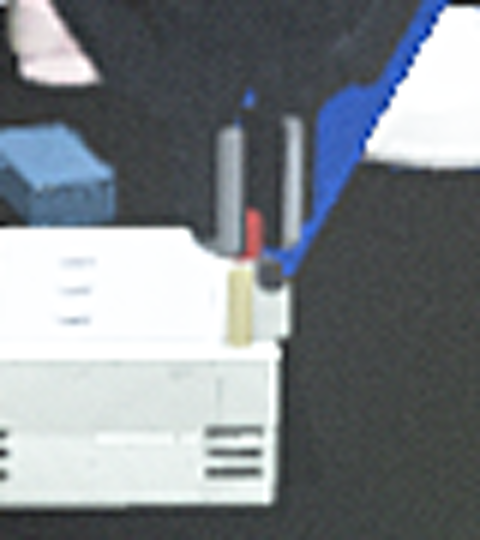

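The tube hangs upright and centred: the body is at crop x≈240, which matches the TCP projection, and the cap at (253,235) is between the fingers. Now I refine the well position.

```bash
python3 - <<'E'
from h import *
np.set_printoptions(precision=1,suppress=True,linewidth=200)
def ray(cam,uv,z):
    c=imaging.calibration(cam);R=np.array(c["R"]);t=np.array(c["t"])
    n=cv2.undistortPoints(np.array([[uv]],float),np.array(c["mtx"]),np.array(c["dist_coeffs"]))[0,0]
    o=-R.T@t; d=R.T@np.array([n[0],n[1],1]); return o+d*(z-o[2])/d[2]
z=np.load("top.npz");g=cv2.cvtColor(z["p"],cv2.COLOR_BGR2GRAY)
print(g[212:227,184:226])
w=np.clip(150-g.astype(float),0,None)
for u in(192,205,217):
    s=w[213:226,u-5:u+6];v,uu=np.mgrid[213:226,u-5:u+6];c=((s*uu).sum()/s.sum(),(s*v).sum()/s.sum());print(c,ray("top",c,59))
E
```

```text
[[249 249 249 249 249 249 249 249 249 249 249 249 249 249 249 249 249 249 249 249 249 249 249 249 249 249 250 249 249 249 249 249 249 249 249 249 249 249 249 249 249 249]
 [249 249 249 249 249 249 249 249 249 248 249 249 249 249 249 249 249 249 249 249 248 249 249 249 249 249 249 249 249 249 249 249 249 249 249 249 249 249 249 250 249 249]
 [249 249 249 249 248 248 247 245 243 246 248 248 248 248 249 249 249 249 249 249 248 249 249 249 249 249 249 249 249 249 249 250 249 250 249 249 249 250 250 249 249 249]
 [249 249 249 249 247 240 231 217 208 224 239 247 249 249 249 249 249 248 248 245 242 243 247 248 249 249 250 249 249 249 250 250 249 249 249 250 249 250 250 250 250 250]
 [249 249 249 249 242 197 171 141 141 168 217 241 249 249 249 249 249 246 234 217 204 202 219 241 249 249 249 249 249 250 249 248 244 241 246 248 249 249 249 249 249 249]
 [249 249 249 248 234 163 117 118 153 184 206 234 249 249 250 249 248 235 197 151 136 144 172 226 248 250 249 250 250 249 246 229 201 194 212 230 244 249 250 250 250 250]
 [249 249 249 247 226 152 123 166 195 204 205 224 248 249 249 249 246 222 
[... 1020 characters left out ...]
9 249 248 249 249 249 249 249 249 249 249 249 249 249 249 248 245 245 245 248 249 250 250 250 250 250]
 [249 248 249 249 249 248 248 249 249 249 249 249 249 248 249 249 249 249 249 249 249 249 249 249 249 249 249 249 249 249 249 249 249 249 249 249 249 250 249 249 249 249]
 [249 249 249 249 248 249 249 249 248 248 249 249 249 249 249 249 248 249 250 249 249 249 249 249 249 249 249 249 250 249 250 249 250 249 250 250 250 249 249 250 250 250]]
(np.float64(190.51754385964912), np.float64(217.14912280701753)) [491.6  60.6  59. ]
(np.float64(203.24137931034483), np.float64(217.86206896551724)) [490.3  30.8  59. ]
(np.float64(216.11428571428573), np.float64(218.17142857142858)) [490.    0.8  59. ]
```

Call:
{"name": "drive_tool", "arguments": {"motion": [[1, 0.045, 0.01, 0, 0, 0, 5], [1, 0.09, 0.02, 0, 0, 0, 10], [1, 0.135, 0.034, 0, 0, 0, 17], [1, 0.18, 0.045, 0, 0, 0, 22], [1, 0.21, 0.053, 0, 0, 0, 27.3], [1, 0.22, 0.055, 0, 0, 0, 27.3], [1, 0.22, 0.055, 0, 0, 0, 27.3], [1, 0.22, 0.055, 0, 0, 0, 27.3]]}}

```text
clock: 6.7
tool_pos: [487.2, 26.7, 155.4]
tool_rot: [2.299, 2.141, -0.001]
wrist_force: [0.2, -0.3, 0.4]
opening: 10.7
finger_force: 29.6
```

```bash
cat >> h.py <<'E'
def ray(cam,uv,z):
    c=imaging.calibration(cam);R=np.array(c["R"]);t=np.array(c["t"])
    n=cv2.undistortPoints(np.array([[uv]],float),np.array(c["mtx"]),np.array(c["dist_coeffs"]))[0,0]
    o=-R.T@t; d=R.T@np.array([n[0],n[1],1]); return o+d*(z-o[2])/d[2]
E
python3 - <<'E'
from h import *
g=cv2.cvtColor(np.load("top.npz")["p"],cv2.COLOR_BGR2GRAY)
W=[]
for u in(191,204,217):
    s=(g[212:228,u-6:u+7]<244).astype(np.uint8);n,l,st_,c=cv2.connectedComponentsWithStats(s)
    k=1+np.argmax(st_[1:,4]);x,y,w,h,_=st_[k];cc=(x+(w-1)/2+u-6,y+(h-1)/2+212);W.append(ray("top",cc,60));print(cc,w,h,W[-1])
d=W[0]-W[2];print("yaw",np.degrees(np.arctan2(-d[0],d[1])),np.mean(W,0))
s=st()
for i in range(3):
  for c in("side","top"):
    imaging.snapshot(c)
    print(c,[(t,np.array(r["location"]),round(r["score"],2)) for t in("well","red_tube","hinge_mid","dry_block") for r in imaging.tip_of(c,t)[:1]])
p,d=imaging.snapshot("side");v,u=200,238;cv2.imwrite("pics/d.png",cv2.resize(p[v-75:v+25,u-50:u+50],(600,600),interpolation=cv2.INTER_CUBIC));cv2.imwrite("raw.png",p)
E
```

```text
(np.float64(191.5), np.float64(217.5)) 8 8 [490.7  58.1  60. ]
(np.float64(204.5), np.float64(218.5)) 8 8 [488.8  27.7  60. ]
(np.float64(217.0), np.float64(219.5)) 9 8 [486.8  -1.4  60. ]
yaw -3.6778643406021083 [488.8  28.1  60. ]
6.7 [487.2  26.7 155.4] [ 2.3  2.1 -0. ] F [ 0.2 -0.3  0.4] 10.704473902815433 29.567417800426483
axes(cols x y z)
 [[ 0.1  1.  -0. ]
 [ 1.  -0.1 -0. ]
 [-0.  -0.  -1. ]]
side [('well', array([485.7,  27.7,  63.6]), 0.76), ('red_tube', array([493.2,  29.1, 120.6]), 0.4), ('hinge_mid', array([553.4,  27.8,  82.8]), 0.81), ('dry_block', array([500.5,  26.2,  -3.8]), 0.88)]
top [('well', array([556.2,  24.1,  85.6]), 0.63), ('hinge_mid', array([557.2,  25.3,  86.7]), 0.92), ('dry_block', array([497.5,  27.7,   3.4]), 0.9)]
side [('red_tube', array([491.3,  27.5, 121.6]), 0.62), ('hinge_mid', array([489.2,  27.4, 121. ]), 0.7), ('dry_block', array([497.8,  26.4,  -3.1]), 0.56)]
top [('well', array([487.6,  28. ,  60. ]), 0.88), ('red_tube', array([ 536.7, -222.7,    5.1]), 0.55), ('hinge_mid', array([558. ,  22.5,  86.7]), 0.59), ('dry_block', array([502. ,  24.7,  -2.6]), 0.81)]
side [('well', array([487.9,  27.7,  57.6]), 0.57), ('red_tube', array([492.2,  27.3, 119.7]), 0.61), ('hinge_mid', array([ 538.4, -226.1,    3.1]), 0.67), ('dry_block', array([495.8,  25.5,  -0.5]), 0.65)]
top [('well', array([488.9,  31.1,  59.5]), 0.57), ('red_tube', array([611.8,  24.8, 188.1]), 0.53), ('hinge_mid', array([556.6,  23.8,  85.7]), 0.67), ('dry_block', array([500.1,  25.6,   0.1]), 0.63)]
```

View pics/d.png

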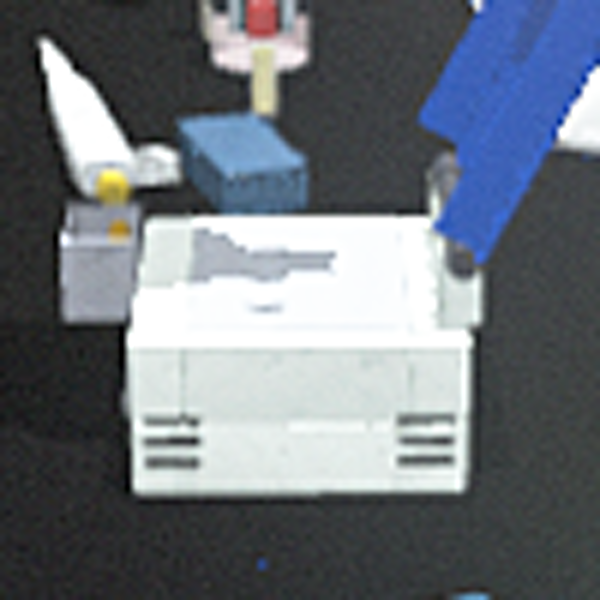

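```bash
python3 - <<'E'
from h import *
p=cv2.imread("raw.png");g=cv2.cvtColor(p,cv2.COLOR_BGR2GRAY)
np.set_printoptions(linewidth=200)
print(g[172:180,224:243]);
print(p[132:145,226:238,0].astype(int)) # body low blue
def onY(uv,Y):
    c=imaging.calibration("side");R=np.array(c["R"]);t=np.array(c["t"]);n=cv2.undistortPoints(np.array([[uv]],float),np.array(c["mtx"]),np.array(c["dist_coeffs"]))[0,0]
    o=-R.T@t;d=R.T@np.array([n[0],n[1],1]);return o+d*(Y-o[1])/d[1]
print(ray("side",(231.7,176),60),onY((231.5,140),26.7),onY((232.5,140),26.7))
c=imaging.calibration("side")
f=lambda X:cv2.projectPoints(np.array([X],float),cv2.Rodrigues(np.array(c["R"]))[0],np.array(c["t"]),np.array(c["mtx"]),np.array(c["dist_coeffs"]))[0].ravel()
print(f([487.2,26.7,135]),f([488,28,60]),f([486.5,-1.5,60]))
E
```

```text
[[255 255 255 255 255 255 254 246 246 251 250 255 255 254 254 254 254 254 254]
 [254 254 254 254 254 255 255 255 255 255 255 255 254 253 253 253 253 253 253]
 [253 253 253 253 253 254 255 255 255 255 254 254 253 253 253 253 253 253 253]
 [253 253 253 254 250 246 249 254 249 241 238 248 254 253 253 253 253 253 253]
 [253 253 253 254 251 239 215 193 180 200 210 245 253 253 253 253 253 253 253]
 [253 253 253 253 254 253 248 246 244 248 246 254 254 253 253 253 253 253 253]
 [253 253 253 253 254 254 255 255 255 255 255 255 253 254 253 253 253 253 254]
 [250 251 251 250 251 251 251 251 251 249 247 247 247 246 246 246 246 247 247]]
[[214 214 217 214 227 211 218 222 219 214 210 185]
 [228 229 237 225 182 170 167 196 235 241 236 225]
 [233 232 235 221 163 164 164 193 234 240 237 247]
 [225 230 239 225 171 164 166 196 234 229 229 221]
 [167 172 204 197 171 171 169 188 182 149 148 104]
 [ 66  70  91  99 149 171 173 176  97  50  54  52]
 [ 49  47  36  77 155 166 171 164  87  49  58  58]
 [ 61  60  43  87 152 172 172 166  86  49  59  58]
 [ 58  60  52  80 154 174 170 163  90  52  58  59]
 [ 54  60  49  65 146 171 169 162  95  59  60  57]
 [ 54  46  45  65 141 174 179 158  89  58  59  66]
 [ 76  78  76 114 154 163 159 148  88  59  60  62]
 [161 160 158 184 189 143 118 107  67  56  61  62]]
[485.4  -3.6  60. ] [487.1  26.7 131.7] [489.3  26.7 131.7]
[231.5 138.5] [232.2 170.7] [232.2 175.6]
```

Call:
{"name": "drive_tool", "arguments": {"motion": [[1, 0.0005, 0.0005, 0.03, 0, 0, 0], [1, 0.0005, 0.0005, 0.05, 0, 0, 0], [1, 0.0005, 0.0005, 0.06, 0, 0, 0], [1, 0.0005, 0.0005, 0.063, 0, 0, 0], [1, 0.0005, 0.0005, 0.066, 0, 0, 0], [1, 0.0005, 0.0005, 0.069, 0, 0, 0], [1, 0.0005, 0.0005, 0.071, 0, 0, 0], [1, 0.0005, 0.0005, 0.071, 0, 0, 0]]}}

```text
clock: 9.25
tool_pos: [487.6, 28.7, 84.6]
tool_rot: [-2.298, -2.142, -0.0]
wrist_force: [-0.8, 0.0, -0.0]
opening: 10.2
finger_force: 29.6
```

Call:
{"name": "drive_tool", "arguments": {"motion": [[1, 0, 0, 0.004, 0, 0, 0], [1, 0, 0, 0.008, 0, 0, 0], [1, 0, 0, 0.012, 0, 0, 0], [1, 0, 0, 0.016, 0, 0, 0], [1, 0, 0, 0.018, 0, 0, 0], [1, 0, 0, 0.019, 0, 0, 0], [1, 0, 0, 0.019, 0, 0, 0]]}}

```text
clock: 10.12
tool_pos: [487.6, 28.7, 65.5]
tool_rot: [-2.298, -2.142, 0.0]
wrist_force: [0.6, 0.9, -0.2]
opening: 10.5
finger_force: 29.6
```

Call:
{"name": "drive_tool", "arguments": {"motion": [[1, 0, 0, 0.001, 0, 0, 0], [1, 0, 0, 0.002, 0, 0, 0], [1, 0, 0, 0.003, 0, 0, 0], [1, 0, 0, 0.003, 0, 0, 0]]}}

```text
clock: 10.62
tool_pos: [487.7, 28.4, 62.5]
tool_rot: [2.298, 2.142, -0.0]
wrist_force: [0.8, -1.2, -0.1]
opening: 10.5
finger_force: 29.6
```

Call:
{"name": "drive_tool", "arguments": {"motion": [[0.75, 0, 0, 0, 0, 0, 0], [0.7, 0, 0, 0, 0, 0, 0], [0.7, 0, 0, 0, 0, 0, 0], [0.65, 0, 0, -0.005, 0, 0, 0], [0.65, 0, 0, -0.02, 0, 0, 0], [0.65, 0, 0, -0.05, 0, 0, 0], [0.65, 0, 0, -0.08, 0, 0, 0], [0.65, 0, 0, -0.08, 0, 0, 0]]}}

```text
clock: 11.62
tool_pos: [489.0, 28.7, 145.2]
tool_rot: [2.296, 2.141, 0.006]
wrist_force: [0.0, -0.6, 0.0]
opening: 30.1
finger_force: 0.0
```

```bash
python3 - <<'E'
from h import *
s=st()
for c in("side","top"):
    p,d=imaging.snapshot(c);cv2.imwrite(f"raw_{c}.png",p);np.savez(c+"2.npz",p=p,d=d)
    print(c,[(t,np.array(r["location"]),round(r["score"],2)) for t in("red_tube","lid_edge","lid_pad","hinge_mid") for r in imaging.tip_of(c,t)[:1]])
p=cv2.imread("raw_side.png");v,u=175,245;cv2.imwrite("pics/e.png",cv2.resize(p[v-75:v+25,u-50:u+50],(600,600),interpolation=cv2.INTER_CUBIC))
E
```

```text
11.625 [489.   28.7 145.2] [2.3 2.1 0. ] F [ 0.  -0.6  0. ] 30.068726727191024 0.0
axes(cols x y z)
 [[ 0.1  1.   0. ]
 [ 1.  -0.1  0. ]
 [ 0.   0.  -1. ]]
side [('red_tube', array([490.4,  28.8,  28.7]), 0.54), ('lid_edge', array([615.8,  22.4, 188.2]), 0.94), ('lid_pad', array([608. ,  25.8, 174.3]), 0.93), ('hinge_mid', array([556.8,  24.8,  83.1]), 0.64)]
top [('lid_edge', array([615.3,  19.4, 185. ]), 0.79), ('lid_pad', array([608.2,  23.8, 171.4]), 0.72), ('hinge_mid', array([558.2,  24.9,  84.3]), 0.88)]
```

View pics/e.png

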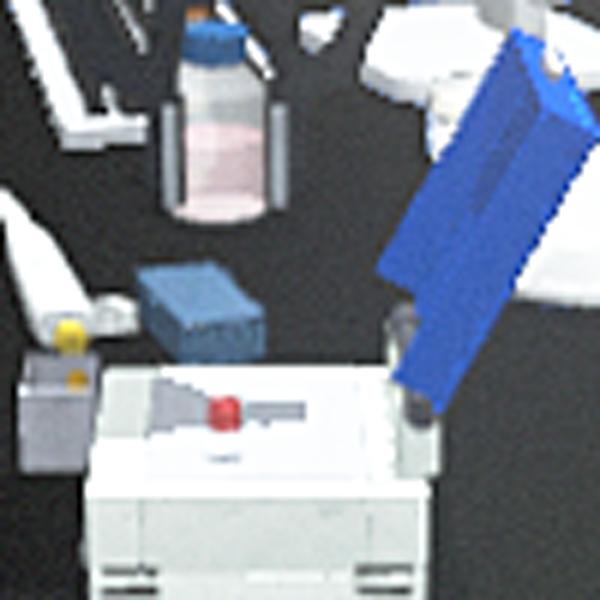

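The red cap is seated (crop 225,412) and the network gives its foot at z≈29. The lid is still leaning back at right (crop 490,200). Next I check the room behind the lid.

```bash
python3 - <<'E'
from h import *
for f,c in(("top","top"),("side","side")):
    P=cloud(c,np.load(f+".npz")["d"],np.ones((384,512),bool))
    for a,b in((620,640),(640,660),(660,680),(680,700),(700,730),(730,760)):
        m=(P[:,0]>a)&(P[:,0]<b)&(abs(P[:,1]-25)<50)&(P[:,2]<350);q=P[m];print(c,a,b,len(q),np.percentile(q[:,2],[50,95,99.5]) if len(q) else 0)
plan([655,22,235],-4)
E
```

```text
top 620 640 0 0
top 640 660 0 0
top 660 680 257 [-1.2  1.7  3.4]
top 680 700 291 [-1.1  2.3  3.9]
top 700 730 849 [ 6.  89.1 94.1]
top 730 760 576 [ 87.2 111.4 114.3]
side 620 640 154 [-1.1  0.2  1.1]
side 640 660 152 [-1.1  0.3  0.7]
side 660 680 155 [-1.1  0.1  0.5]
side 680 700 149 [-1.1  0.2  0.7]
side 700 730 441 [28.6 88.8 96. ]
side 730 760 300 [ 88.1 111.7 113.4]
target [655, 22, 235] shift [0.0052, 0.1676, -0.093] turn [-0.04, 0.02, -0.03] q7 0.13
```

Call:
{"name": "drive_tool", "arguments": {"motion": [[1, 0, 0, -0.05, 0, 0, 0], [1, 0, 0, -0.093, 0, 0, 0], [1, 0, 0.04, -0.095, 0, 0, 0], [1, 0.002, 0.09, -0.095, 0, 0, 0], [1, 0.004, 0.14, -0.095, 0, 0, 0], [1, 0.005, 0.168, -0.095, 0, 0, 0], [1, 0.005, 0.168, -0.095, 0, 0, 0], [1, 0.005, 0.168, -0.06, 0, 0, 0], [1, 0.005, 0.168, -0.025, 0, 0, 0], [1, 0.005, 0.168, -0.025, 0, 0, 0]]}}

```text
clock: 13.38
tool_pos: [653.1, 22.3, 165.3]
tool_rot: [-2.295, -2.14, 0.006]
wrist_force: [0.3, 0.6, 1.0]
opening: 0.2
finger_force: 0.0
```

Call:
{"name": "drive_tool", "arguments": {"motion": [[1, 0, -0.01, 0, 0, 0, 0], [1, 0, -0.016, 0, 0, 0, 0], [1, 0, -0.02, 0, 0, 0, 0], [1, 0, -0.024, 0, 0, 0, 0], [1, 0, -0.028, 0, 0, 0, 0], [1, 0, -0.032, 0, 0, 0, 0], [1, 0, -0.036, 0, 0, 0, 0]]}}

```text
clock: 14.25
tool_pos: [619.6, 24.4, 167.6]
tool_rot: [2.298, 2.142, 0.0]
wrist_force: [0.7, 0.2, 1.3]
opening: 0.1
finger_force: 0.5
```

Call:
{"name": "drive_tool", "arguments": {"motion": [[1, 0, -0.005, 0, 0, 0, 0], [1, 0, -0.01, 0, 0, 0, 0], [1, 0, -0.015, 0, 0, 0, 0], [1, 0, -0.02, 0, 0, 0, 0], [1, 0, -0.025, 0, 0, 0, 0], [1, 0, -0.03, 0, 0, 0, 0]]}}

```text
clock: 15.0
tool_pos: [589.3, 26.6, 167.5]
tool_rot: [-2.298, -2.142, 0.0]
wrist_force: [1.0, -0.2, 0.4]
opening: 0.0
finger_force: 0.2
```

```bash
python3 - <<'E'
from h import *
p,d=imaging.snapshot("side")
print([(t,np.array(r["location"]),round(r["score"],2)) for t in("lid_edge","lid_pad") for r in imaging.tip_of("side",t)[:2]])
v,u=150,260;cv2.imwrite("pics/f.png",cv2.resize(p[v-60:v+40,u-50:u+50],(500,500),interpolation=cv2.INTER_CUBIC))
E
```

```text
[('lid_edge', array([577.5,  26.3, 203.9]), 0.68), ('lid_pad', array([572.8,  28.6, 184.8]), 0.84), ('lid_pad', array([ 533.6, -222.1,    5.4]), 0.73)]
```

View pics/f.png

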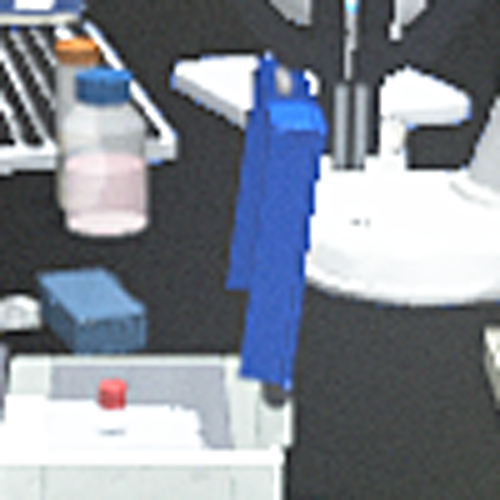

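The lid is near upright (crop 265–320, edge at about x=577) with the fingers right behind it. I push on.

Call:
{"name": "drive_tool", "arguments": {"motion": [[1, 0, -0.006, 0, 0, 0, 0], [1, 0, -0.012, 0, 0, 0, 0], [1, 0, -0.018, 0, 0, 0, 0], [1, 0, -0.024, 0, 0, 0, 0], [1, 0, -0.03, 0, 0, 0, 0], [1, 0, -0.036, 0, 0, 0, 0], [1, 0, -0.041, 0, 0, 0, 0], [1, 0, -0.041, 0, 0, 0, 0]]}}

```text
clock: 16.15
tool_pos: [548.5, 29.5, 167.6]
tool_rot: [-2.298, -2.142, 0.0]
wrist_force: [-0.0, 0.4, 0.9]
opening: 0.5
finger_force: 0.0
```

```bash
python3 - <<'E'
from h import *
st();p,d=imaging.snapshot("side")
print([(t,np.array(r["location"]),round(r["score"],2)) for t in("lid_edge","lid_pad") for r in imaging.tip_of("side",t)[:2]])
E
```

```text
16.15 [548.5  29.5 167.6] [-2.3 -2.1  0. ] F [-0.   0.4  0.9] 0.5391094644503169 0.0
axes(cols x y z)
 [[ 0.1  1.  -0. ]
 [ 1.  -0.1  0. ]
 [ 0.  -0.  -1. ]]
[('lid_edge', array([521.5,  29.2, 196.6]), 0.8), ('lid_pad', array([524.4,  29.9, 179. ]), 0.65)]
```

Call:
{"name": "drive_tool", "arguments": {"motion": [[1, 0, 0, 0, 0, 0, 0], [1, 0, 0, 0, 0, 0, 0], [1, 0, 0, 0, 0, 0, 0], [1, 0, 0, 0, 0, 0, 0], [1, 0, 0, 0, 0, 0, 0], [1, 0, 0, 0, 0, 0, 0]]}}

```text
clock: 17.05
tool_pos: [548.8, 29.4, 167.5]
tool_rot: [-2.298, -2.142, -0.0]
wrist_force: [0.1, -1.0, -0.3]
opening: 0.0
finger_force: 0.0
```

```bash
python3 - <<'E'
from h import *
p,d=imaging.snapshot("side")
print([(t,np.array(r["location"]),round(r["score"],2)) for t in("lid_edge","lid_pad") for r in imaging.tip_of("side",t)[:2]])
E
```

```text
[('lid_edge', array([451. ,  32.2, 132.2]), 0.91), ('lid_pad', array([463.9,  37.9, 126.9]), 0.86)]
```

Call:
{"name": "drive_tool", "arguments": {"motion": [[1, 0, 0, 0, 0, 0, 0], [1, 0, 0, 0, 0, 0, 0], [1, 0, -0.02, 0, 0, 0, 0], [1, 0, -0.05, 0, 0, 0, 0], [1, 0, -0.08, 0, 0, 0, 0], [1, -0.004, -0.091, 0, 0, 0, 0], [1, -0.004, -0.091, 0.01, 0, 0, 0], [1, -0.004, -0.091, 0.01, 0, 0, 0]]}}

```text
clock: 18.2
tool_pos: [458.5, 31.8, 156.9]
tool_rot: [2.298, 2.142, -0.001]
wrist_force: [-0.2, 0.2, 1.2]
opening: 0.0
finger_force: 0.0
```

```bash
python3 - <<'E'
from h import *
st()
for c in("side","top","side"):
    p,d=imaging.snapshot(c)
    print(c,[(t,np.array(r["location"]),round(r["score"],2)) for t in("lid_edge","lid_pad","hinge_mid") for r in imaging.tip_of(c,t)[:2]])
v,u=160,230;cv2.imwrite("pics/g.png",cv2.resize(p[v-50:v+50,u-50:u+50],(600,600),interpolation=cv2.INTER_CUBIC))
plan([457.5,31.2,105],-4)
E
```

```text
18.2 [458.5  31.8 156.9] [ 2.3  2.1 -0. ] F [-0.2  0.2  1.2] 0.028053885474150185 0.0
axes(cols x y z)
 [[ 0.1  1.  -0. ]
 [ 1.  -0.1 -0. ]
 [-0.  -0.  -1. ]]
side [('lid_edge', array([441.1,  35.5,  94.4]), 0.92), ('lid_edge', array([ 533.1, -221.9,    4.1]), 0.68), ('lid_pad', array([453.2,  38.3,  96.9]), 0.77), ('hinge_mid', array([557.3,  27.5,  84.9]), 0.79)]
top [('lid_edge', array([437.1,  34.5,  93. ]), 0.81)]
side [('lid_edge', array([443.6,  31. ,  93.2]), 0.69), ('lid_pad', array([458.2,  36.1,  98.9]), 0.82), ('hinge_mid', array([554.5,  25.7,  84.7]), 0.7), ('hinge_mid', array([458.3,  37. ,  98. ]), 0.54)]
target [457.5, 31.2, 105] shift [-0.0007, -0.0003, 0.0526] turn [0.01, -0.0, -0.02] q7 0.11
```

View pics/g.png

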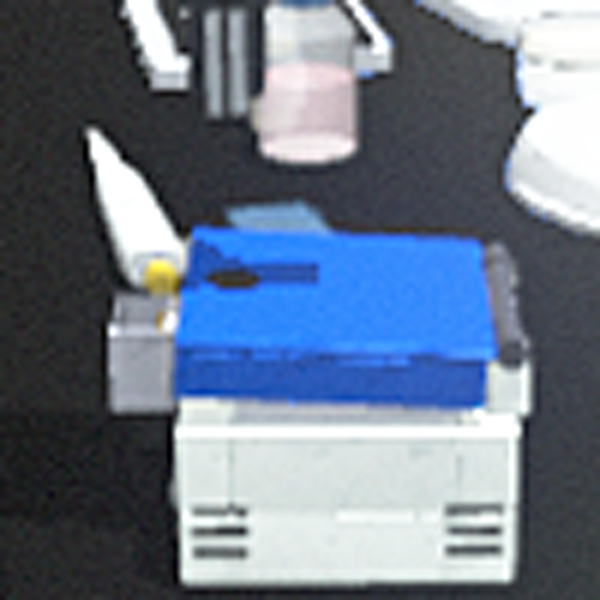

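The lid rests ajar on the catch with its pad at crop (235,280), and the closed fingers (228,60) are above it. I go down and feel for contact.

Call:
{"name": "drive_tool", "arguments": {"motion": [[1, 0.001, 0, 0.02, 0, 0, 0], [1, 0.001, 0, 0.04, 0, 0, 0], [1, 0.001, 0, 0.05, 0, 0, 0], [1, 0.001, 0, 0.052, 0, 0, 0], [1, 0.001, 0, 0.054, 0, 0, 0], [1, 0.001, 0, 0.0555, 0, 0, 0], [1, 0.001, 0, 0.0555, 0, 0, 0]]}}

```text
clock: 19.68
tool_pos: [458.0, 32.8, 102.2]
tool_rot: [2.298, 2.142, 0.001]
wrist_force: [0.3, 0.2, 0.5]
opening: -0.1
finger_force: 0.0
```

Call:
{"name": "drive_tool", "arguments": {"motion": [[1, 0, 0, 0.001, 0, 0, 0], [1, 0, 0, 0.002, 0, 0, 0], [1, 0, 0, 0.003, 0, 0, 0], [1, 0, 0, 0.0035, 0, 0, 0], [1, 0, 0, 0.004, 0, 0, 0]]}}

```text
clock: 20.3
tool_pos: [457.8, 32.8, 98.0]
tool_rot: [-2.298, -2.142, 0.0]
wrist_force: [1.0, -0.3, 0.4]
opening: 0.3
finger_force: 0.0
```

Call:
{"name": "drive_tool", "arguments": {"motion": [[1, 0, 0, 0.0005, 0, 0, 0], [1, 0, 0, 0.001, 0, 0, 0], [1, 0, 0, 0.0015, 0, 0, 0], [1, 0, 0, 0.002, 0, 0, 0]]}}

```text
clock: 20.8
tool_pos: [457.8, 32.8, 96.0]
tool_rot: [-2.298, -2.142, 0.0]
wrist_force: [-0.1, 0.5, 0.6]
opening: 0.0
finger_force: 0.0
```

Call:
{"name": "drive_tool", "arguments": {"motion": [[1, 0, 0, 0.0005, 0, 0, 0], [1, 0, 0, 0.001, 0, 0, 0], [1, 0, 0, 0.0015, 0, 0, 0]]}}

```text
clock: 21.18
tool_pos: [457.9, 32.8, 94.8]
tool_rot: [-2.298, -2.142, -0.0]
wrist_force: [-1.6, 0.1, 10.8]
opening: -0.1
finger_force: 5.2
```

Call:
{"name": "drive_tool", "arguments": {"motion": [[1, 0, 0, 0.0003, 0, 0, 0]]}}

```text
clock: 21.3
tool_pos: [457.9, 32.8, 94.6]
tool_rot: [-2.298, -2.142, -0.001]
wrist_force: [-2.2, 0.7, 9.0]
opening: -0.1
finger_force: 4.4
```

Call:
{"name": "drive_tool", "arguments": {"motion": [[1, 0, 0, 0.0004, 0, 0, 0], [1, 0, 0, 0.0008, 0, 0, 0]]}}

```text
clock: 21.55
tool_pos: [457.8, 32.8, 93.7]
tool_rot: [-2.298, -2.142, -0.0]
wrist_force: [-2.1, -0.2, 5.9]
opening: 0.0
finger_force: 2.9
```

Call:
{"name": "drive_tool", "arguments": {"motion": [[1, 0, 0, 0.0005, 0, 0, 0], [1, 0, 0, 0.001, 0, 0, 0]]}}

```text
clock: 21.8
tool_pos: [457.7, 32.8, 92.5]
tool_rot: [-2.298, -2.142, 0.0]
wrist_force: [-1.6, -0.8, 3.8]
opening: -0.2
finger_force: 1.8
```

Call:
{"name": "drive_tool", "arguments": {"motion": [[1, 0, 0, 0.0005, 0, 0, 0], [1, 0, 0, 0.001, 0, 0, 0]]}}

```text
clock: 22.05
tool_pos: [457.6, 32.8, 91.3]
tool_rot: [-2.298, -2.142, 0.001]
wrist_force: [-1.1, 0.2, 1.1]
opening: 0.1
finger_force: 0.7
```

Call:
{"name": "drive_tool", "arguments": {"motion": [[1, 0, 0, 0.0005, 0, 0, 0], [1, 0, 0, 0.001, 0, 0, 0]]}}

```text
clock: 22.3
tool_pos: [458.1, 32.8, 90.4]
tool_rot: [2.298, 2.142, 0.0]
wrist_force: [-0.4, 0.1, -0.0]
opening: -0.2
finger_force: 0.0
```

Call:
{"name": "drive_tool", "arguments": {"motion": [[1, 0, 0, 0.0005, 0, 0, 0], [1, 0, 0, 0.001, 0, 0, 0]]}}

```text
clock: 22.55
tool_pos: [457.9, 32.8, 89.4]
tool_rot: [2.298, 2.142, 0.0]
wrist_force: [-0.3, 0.6, -0.6]
opening: -0.1
finger_force: 0.0
```

Call:
{"name": "drive_tool", "arguments": {"motion": [[1, 0, 0, 0.0004, 0, 0, 0], [1, 0, 0, 0.0008, 0, 0, 0]]}}

```text
clock: 22.8
tool_pos: [457.9, 32.8, 88.6]
tool_rot: [2.298, 2.142, 0.0]
wrist_force: [-0.7, -0.7, -1.0]
opening: 0.3
finger_force: 0.0
```

Call:
{"name": "drive_tool", "arguments": {"motion": [[1, 0, 0, 0.0004, 0, 0, 0], [1, 0, 0, 0.0008, 0, 0, 0]]}}

```text
clock: 23.05
tool_pos: [457.9, 32.8, 87.8]
tool_rot: [2.298, 2.142, 0.0]
wrist_force: [-0.7, 1.1, 3.1]
opening: 0.3
finger_force: 1.1
```

The hard stop is felt at z≈88, about 7 mm below the ajar rest, after the force rose to 10.8 N and fell to 0. The lid is home, so I retreat.

Call:
{"name": "drive_tool", "arguments": {"motion": [[1, 0, 0, -0.005, 0, 0, 0], [1, 0, 0, -0.03, 0, 0, 0], [1, 0, 0, -0.08, 0, 0, 0], [1, 0, 0, -0.13, 0, 0, 0], [1, 0, 0, -0.13, 0, 0, 0], [1, 0, 0, -0.13, 0, 0, 0]]}}

```text
clock: 23.8
tool_pos: [457.5, 33.0, 217.8]
tool_rot: [-2.297, -2.142, -0.001]
wrist_force: [-0.1, 0.7, -0.6]
opening: -0.0
finger_force: 0.0
```

```bash
python3 - <<'E'
from h import *
st()
for i in range(2):
    imaging.snapshot("side"); print([(t,np.array(r["location"]),round(r["score"],2)) for t in("lid_edge","lid_pad") for r in imaging.tip_of("side",t)[:1]])
d=imaging.snapshot("side")[1];r=imaging.regions_of("side","lid")[:1]
d0=None
if r:
    q=cloud("side",d,r[0]["pixels"]);k=q[(q[:,2]>78)&(abs(q[:,1]-28)<50)];A=np.c_[k[:,0]-557,np.ones(len(k))];print(len(k),np.linalg.lstsq(A,k[:,2],rcond=None)[0])
E
```

```text
23.8 [457.5  33.  217.8] [-2.3 -2.1 -0. ] F [-0.1  0.7 -0.6] -0.031034011759679875 0.0
axes(cols x y z)
 [[ 0.1  1.   0. ]
 [ 1.  -0.1  0. ]
 [ 0.   0.  -1. ]]
[('lid_edge', array([442.1,  31.3,  86.2]), 0.93), ('lid_pad', array([454.8,  39.8,  87.8]), 0.78)]
[('lid_edge', array([442.4,  34.4,  85.3]), 0.83), ('lid_pad', array([456.3,  34.5,  91.7]), 0.61)]
814 [ 0. 87.]
```

The lid lies level (edge dropped from z≈94 to 86), so it is latched.

```bash
python3 -c "
from h import *
print(hand_in())"
```

```text
the job is handed in; nothing more can be done
None
```

The red-capped tube is seated in the middle well, the lid swung down on its own and was pressed home into its catch (peak reading 10.8 N, force gone after the snap), and the job was handed in at about 24 s; hand-in returned no verdict.

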